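# Hang the stopwatch cradle on an S-hook in the display rail's notch

## Task

Lift the S-hook off its little stand by its wooden tab, put its upper curl over the rail, and slide it along the rail with light pressure until it drops into the rail's notch; let go of it there. Then hang the stopwatch cradle by its top bar in the hook's lower curl and leave it hanging level and still, with the hook still home in the notch. Press the rail only gently, always below 20 N, and leave everything else where it stands.

Things in the scene. Friction and masses are not known exactly. Their poses are not given: they have to be found in the camera images.
- rail_mid (a point): On the axis of the level display rail, midway between its posts, 245 mm up; y along the rail, x square to it away from the robot, z up. A 20 mm pale oak sleeve on a 10 mm brass core (even to 0.5 mm), with ONE notch: a 20 mm long gap baring the core. The notch's middle is anywhere from -50 to +50 mm along y; it is not measured: find it by feel or sight. It stays put.
- rail_posts: The rail's two fixed posts, at y = +-200 mm from the origin, which lies on the shelf under the rail's middle. The rail floats on springs in the posts: pressed, it gives straight down about 1 mm per 1.5 N (12 mm at most), and rail_mid moves with it.
- rail: The rail itself (same frame as rail_mid).
- hook_grip (a point): S-hook of flat steel bar, 16 mm wide (its y), 4 mm thick, 90 g. The point is the grip point in the upright wooden tab on its top: tab 22 mm (x) by 12 mm (y), from 26 mm below to 20 mm above the point. The curls lie in the hook's x-z plane; z up. Home in the notch this point is 37 mm above the rail's axis; on the sleeve beside it 44 mm (a drop of 7 mm).
- hook_apex (a point): Inner apex of the upper curl, 30 mm below the grip point: an upside-down V of 90 degrees, inner width 28 mm. Its mouth opens to +x: the free leg (x = +16 mm) ends 18 mm below the apex, the shank (x = -16 mm) goes on down. To take it off the stand: up 26 mm, then 45 mm to hook -x. Onto the rail: from -x with the apex 36 mm above the rail's axis, then down.
- hook_valley (a point): In the lower curl, where the cradle bar's axis lies once hung; 129.5 mm below the grip point. A V open upwards, 24 mm wide inside; free tip at x = -15 mm, 14 mm above this point; the shank slants over it from x = +14 mm, 11 mm up, to x = -16 mm, 50 mm up. Bring the bar in from -x, 24 mm above this point, to x = -14 mm, then obliquely down. Lowest metal 12 mm below it.
- cradle_grip (a point): Point 36 mm up in the upright wooden grip plate at the cradle's end nearest the robot: plate 10 mm thick (x), 34 mm wide (y), up to 56 mm above the underside, 85 mm in -x from its middle (an equal plate is at the far end). Cradle: aluminium tray 180 x 50 mm, 5 mm floor, with a chrome stopwatch (48 mm across, 19 mm high) fixed in its middle; 130 to 200 g.
- cradle_bar (a point): Middle of the cradle's round top bar: 8 mm thick, 58 mm long along the cradle's y, on two uprights, 100 mm above the underside, 85 mm in +x and 64 mm in +z of cradle_grip. The cradle balances level when hung here.
- hook: The S-hook as a whole; origin at its hook_apex.
- cradle: The cradle as a whole; origin at the middle of its underside.
- hook_stand: Fixed stand the hook starts on: base 90 x 120 x 12 mm, post at y = +48 mm up to 142 mm, level arm 14 mm thick along y from the post to y = -35 mm, its axis 135 mm above the shelf. Origin on the shelf below the hook.
- ball_a: Bystander: red match ball 72 mm across on a black stand, 98 mm tall in all; origin at its underside.
- ball_b: Bystander: white match ball 72 mm across on a black stand, 98 mm tall; origin at its underside.
- paperweight: Bystander: green glass paperweight, 68 mm across, 37 mm tall; origin at its underside.
- bails_box: Bystander: clear acrylic box 90 x 160 x 54 mm with two dark bails in it; origin at its underside.
- mug: Bystander: blue mug, 80 mm across, 90 mm tall; origin at its underside.
- notebook: Bystander: blue notebook 130 x 190 x 16 mm; origin at its underside.

How it is judged (in metres and radians):
On the way:
1. the hook sits home in the rail's notch, let go of (x of hook_grip in the frame of rail_mid between -0.015 and 0.015 m and y of hook_grip in the frame of rail_mid between -0.075 and 0.075 m and z of hook_grip in the frame of rail_mid between 0.031 and 0.0405 m and angle between hook_grip's own z axis and vertical below 0.25 rad and contact force between the fingers and hook below 0.1 N and contact force between hook and rail above 0.2 N), for 0.3 s.
At the end, for the whole second after the job is handed in: The hook is home in the rail's notch (grip point 31-40.5 mm above the rail's axis, within 15 mm across and 75 mm along it), the cradle's bar lies within 7 mm of the valley point in the lower curl, both are within 0.25 rad of upright and slower than 0.05 m/s (x of hook_grip in the frame of rail_mid between -0.015 and 0.015 m and y of hook_grip in the frame of rail_mid between -0.075 and 0.075 m and z of hook_grip in the frame of rail_mid between 0.031 and 0.0405 m and angle between each of hook_grip, cradle_bar's own z axis and vertical below 0.25 rad and distance between cradle_bar and hook_valley below 0.007 m and contact force between cradle and hook above 0.5 N and height (world z) of cradle_bar above 0.12 m and linear speed of each of cradle, hook below 0.05 m/s); the robot touches nothing.
It fails at once if the hook pressed on the rail with more than 20 N (contact force between hook and rail above 20 N).
It fails at once if the rail pressed with more than 20 N by the robot (contact force between the arm and rail above 20 N).
It fails at once if a bystander moved more than 20 mm (distance of any of ball_a, ball_b, paperweight, bails_box, mug, notebook, hook_stand from where it was at the start of the episode above 0.02 m).
It also fails if it takes over 72 s, if anything falls off the work surface, if the arm or the gripper's body presses on something with over 40 N, if the wrist force passes 120 N, or if a joint passes its speed limit or range.

## Robot

A 6-joint arm with a two-finger parallel gripper is mounted at the origin on the work surface. World frame = base frame: x ahead of the robot, y to its left, z up, the work surface at z = 0. Lengths are in m, angles in degrees, forces in N, time in s.
With the tool pointing down it reaches from about 0.2 to 0.875 m from the base axis. Payload 3.4 kg.
Tool frame: the origin (TCP) lies at the very end of the fingers, on their centre line; the grasp point (between the pads) lies r.grip_point_offset behind it (r.grip_point_offset is the distance from the TCP to the grasp point, in m); z points along the fingers, y is the direction in which the jaws open and shut (so a half turn about z gives the same grasp; the last joint's range is limited). The gripper opens to 94 mm and grips with 3 to 60 N. Pads are 16 mm wide; open, the fingers measure 119 mm over their backs; the gripper's body (75 mm by 177 mm) begins 78 mm behind the grasp point.
Start: joints at [59.358, 15.808, 86.224, -0, 77.962, -6.933], TCP at [0.231, 0.526, 0.205] pointing down, gripper open.
Joint ranges: [-165.64, 165.64], [-43.16, 119.46], [12.63, 154.43], [-67.54, 247.53], [6.08, 155.33], [-154.97, 154.97]. Speed limits (degrees/s): [147.25, 147.25, 180, 180, 180, 180].

## Interface

Orientations are given as [roll, pitch, yaw] about the fixed x, y, z axes, in that order (R = Rz(yaw) Ry(pitch) Rx(roll)).
In Python, from workcell import r, cams gives the robot as it stands.
- The arm moves only by the tool apply_moves, never from a script. Its argument "targets" is text: rows parted by semicolons, each of 7 numbers parted by spaces: the turn, a rotation vector about the tool's x, y, z in degrees, then the shift along the tool's x, y, z in mm, then the finger opening in mm, from 0 to 94. A call has 1 to 8 rows; each row shifts and turns the pose as measured when the row begins, along the tool's axes as they then stand; what a row does not reach is not made up. A row lasts 1/10 s, in which the tool goes at most 50 mm and 8.59 degrees, less where a joint would pass 70% of its speed; a pose out of reach is approached as far as the arm can. A call with a gripper value outside its range is refused whole. The fingers move at their own pace and stop on an object; "newtons" is the grip in N (left out, the last holds). Time passes only in rows, so rows that do not move let the fingers close. It gives the time, the measured TCP pose, the force and the opening at its end, in the units of the state.
- r.get_state(): the state, without advancing time (a new reading comes with each control period).
- cams.snapshot(name): name is "scene" or "side" or "wrist"; returns the picture (480x640x3 uint8, red, green, blue); there is no depth.
- cams.camera_model(name): a dict with "fx", "fy", "cx", "cy" (pixels), "R" (3x3) and "t" (3): a world point X has camera coordinates R X + t; the wrist camera has in their place "hand_eye" (4x4, takes a point from camera to tool coordinates, whose origin is the TCP and whose axes are the flange's). Camera axes: x right, y down, z forward; pixel columns grow to the right and rows downward; lengths in m; the calibration is good to about 2 mm. A picture is of the moment at which its call begins: read the wrist's pose just before it. camera_model takes no time and is no camera call.
- r.sign_off(): hands the job in, once; it reports no verdict.
The state is a dict: "t": time; "joints": joint angles; "joint_velocities": joint speeds; "tau": joint torques, N m; "tcp_pos": TCP position; "tcp_rot": TCP orientation; "wrist_force": force on the tool from outside, world axes, zero at the start; "ft_torque": the same for the moment, N m; "finger_gap": finger opening in m.
Only numpy, scipy, OpenCV 4.12 (cv2) and the standard library are available. Lean on these libraries where they do the work, as an engineer would, in place of code of your own. Each camera call takes 0.05 s, during which the arm holds its last target. There are 200 camera calls.

## Working session

There is one attempt and no reset: what is moved stays moved. The work goes in short steps, Python scripts to look and compute and a tool call to move; the robot and the scene stay as the last step left them, time stands still between calls to the robot, and variables do not carry over. Pictures are saved under pics/ and viewed, on a budget of 10 in all, crops included, one or two more only if the job needs it, and the job is handed in when it is done.

Besides the shell and the picture viewer there is one more tool, called after "Request:" in YAML: its name, and indented under it one key for each argument. apply_moves: Moves the arm, as the interface text tells. Its arguments: {"type":"object","properties":{"targets":{"type":"string"},"newtons":{"type":"number"}},"required":["targets"]}

```bash
ls; mkdir -p pics; python3 - <<'E'
from workcell import r,cams
import cv2,json
print(r.get_state(), r.grip_point_offset)
for n in ("scene","side","wrist"):
    im=cams.snapshot(n); cv2.imwrite(f"pics/{n}0.png",im[:,:,::-1]); print(n,cams.camera_model(n))
E
```

```text
pics
{'t': 0.0, 'joints': array([ 5.93588270e+01,  1.58463463e+01,  8.62936522e+01,  3.77341200e-04,
        7.79615119e+01, -6.93267841e+00]), 'joint_velocities': array([-0.07881819,  0.06254908, -0.05004842,  0.10614948,  0.00324366,
        0.06715576]), 'tau': array([ 7.94643602e-04, -4.04597533e+01, -2.37235898e+01,  7.02454965e-02,
        3.46702547e-02, -1.45139638e-04]), 'tcp_pos': array([0.23091309, 0.52598732, 0.20462835]), 'tcp_rot': array([-1.79899276e+02, -1.26188073e-02,  1.56291415e+02]), 'wrist_force': array([0.26249369, 0.14104698, 0.32482594]), 'ft_torque': array([-0.023251  ,  0.01304246,  0.00758249]), 'finger_gap': 0.09401834761934423} 0.0188
scene {'fx': 458.05882439593125, 'fy': 458.05882439593125, 'cx': 311.3700955931274, 'cy': 239.69414895962834, 'R': array([[ 0.69694307,  0.71687647,  0.01893352],
       [ 0.50505161, -0.47192239, -0.72264247],
       [-0.50911023,  0.51320307, -0.69096265]]), 't': array([-0.37216806, -0.16703661,  1.51144685])}
side {'fx': 618.4962483319031, 'fy': 618.4962483319031, 'cx': 329.670255024641, 'cy': 239.52711706401178, 'R': array([[ 0.89089102, -0.45419708,  0.00426755],
       [-0.26653917, -0.53036841, -0.80477713],
       [ 0.3677908 ,  0.71583124, -0.59356176]]), 't': array([-0.47630139,  0.28252452,  1.36586852])}
wrist {'fx': 338.9104396074067, 'fy': 338.9104396074067, 'cx': 319.76627851269245, 'cy': 240.26692099399062, 'hand_eye': array([[ 1.20998610e-03, -9.61937877e-01, -2.73265543e-01,
         7.95288891e-02],
       [ 9.99999261e-01,  1.19634671e-03,  2.16543931e-04,
         1.56014803e-04],
       [ 1.18618523e-04, -2.73265603e-01,  9.61938613e-01,
        -1.79074870e-01],
       [ 0.00000000e+00,  0.00000000e+00,  0.00000000e+00,
         1.00000000e+00]])}
```

View pics/scene0.png

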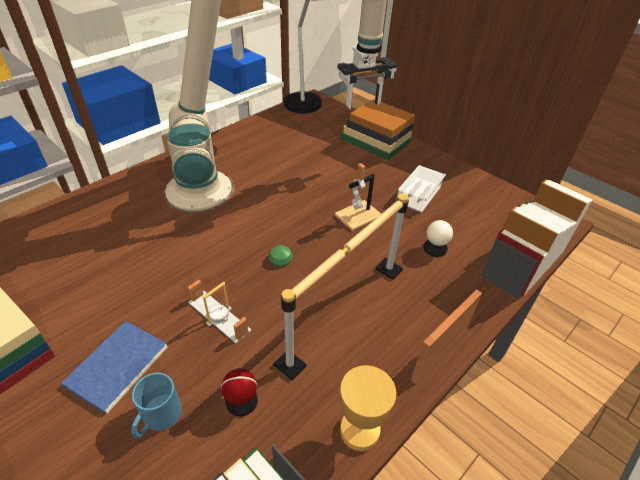

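View pics/side0.png

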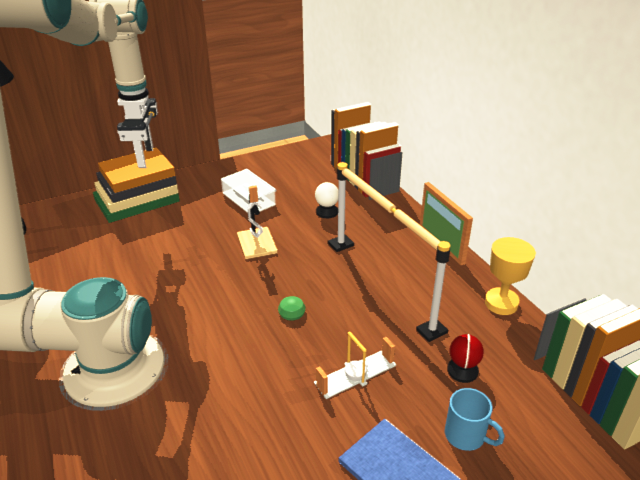

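The scene view shows the notch at about (347,249), the hook at (360,195) and the cradle at (218,310). In the side view they are at (394,210), (254,215) and (356,370). I'll enlarge these areas next.

```bash
python3 - <<'E'
import cv2,numpy as np
s=cv2.imread("pics/scene0.png");d=cv2.imread("pics/side0.png")
def t(im,x,y,w=100,h=75,k=4):
    o=cv2.resize(im[y:y+h,x:x+w],None,fx=k,fy=k,interpolation=cv2.INTER_CUBIC)
    for i in range(0,w,10): cv2.line(o,(i*k,0),(i*k,6 if i%50 else 14),(255,255,0),1)
    for i in range(0,h,10): cv2.line(o,(0,i*k),(6 if i%50 else 14,i*k),(255,255,0),1)
    return o
cv2.imwrite("pics/c1.png",np.vstack([np.hstack([t(s,310,160),t(d,205,180)]),np.hstack([t(s,170,270),t(d,310,325)])]))
cv2.imwrite("pics/c2.png",np.hstack([t(s,275,185,133,120,3),t(d,335,155,133,120,3)]))
E
```

```text
(no output)
```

View pics/c1.png

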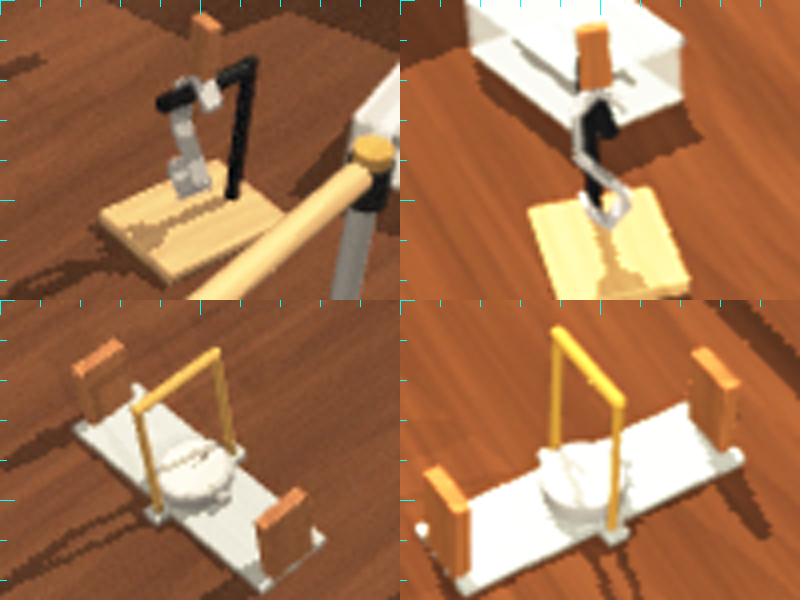

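View pics/c2.png

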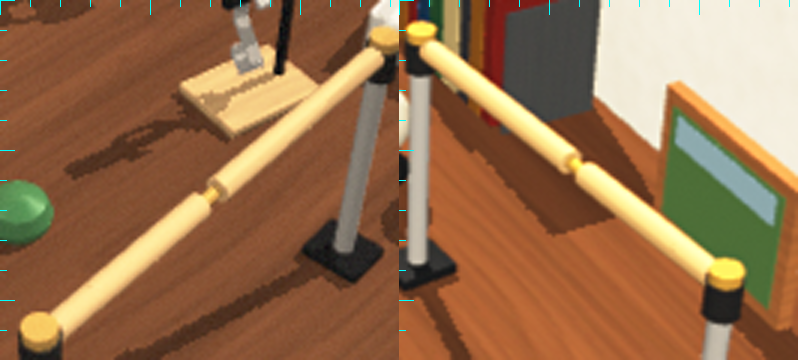

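```bash
cat > h.py <<'E'
from workcell import r,cams
import numpy as np,cv2
M={n:cams.camera_model(n) for n in("scene","side")}
def ray(n,p,m=None):
    m=m or M[n]; R=np.array(m["R"]);c=-R.T@m["t"]
    d=R.T@np.array([(p[0]-m["cx"])/m["fx"],(p[1]-m["cy"])/m["fy"],1]); return c,d/np.linalg.norm(d)
def plane(n,p,z): c,d=ray(n,p); return c+d*(z-c[2])/d[2]
def tri(a,b):
    A=[];y=[]
    for n,p in(("scene",a),("side",b)):
        c,d=ray(n,p);P=np.eye(3)-np.outer(d,d);A.append(P);y.append(P@c)
    x=np.linalg.lstsq(np.vstack(A),np.hstack(y),rcond=None)[0]
    return x,[np.linalg.norm(P@x-q) for P,q in zip(A,y)]
E
python3 - <<'E'
from h import *
np.set_printoptions(precision=4,suppress=True)
D={"tabtop":((361.75,165),(253,187),.195),"barA":((203.75,297.5),(365.25,350.5),.1),"barB":((224.25,283),(349,332.5),.1),
"plN":((194.5,284.75),(321.75,369.5),.056),"plF":((240.75,322),(388.75,340.5),.056),"notch":((345,249.7),(393.7,209.7),.245),
"capR":((288.3,295),(444,245.7),.27),"capL":((403,198.3),(343.3,165.7),.27)}
# bar ends: match both ways
for k,(a,b,z) in D.items():
    x,e=tri(a,b); print(k,x,"err",e[0].round(4),plane("scene",a,z)[:2],plane("side",b,z)[:2])
print(tri(D["barA"][0],D["barB"][1]))
for p in((335,213.2),(364.5,200),(382,213),(352.5,228)): print("base",plane("scene",p,.012)[:2])
for p in((237.5,232),(268,227)): print("base side",plane("side",p,.012)[:2])
E
```

```text
tabtop [0.4489 0.2751 0.1927] err 0.0012 [0.45   0.2742] [0.4474 0.2694]
barA [ 0.4702 -0.2867  0.1003] err 0.0001 [ 0.47   -0.2865] [ 0.4704 -0.2865]
barB [ 0.4657 -0.2253  0.0991] err 0.0002 [ 0.4665 -0.2259] [ 0.4652 -0.2258]
plN [ 0.3848 -0.2612  0.0567] err 0.003 [ 0.3864 -0.2639] [ 0.3848 -0.2569]
plF [ 0.5538 -0.2489  0.0552] err 0.0009 [ 0.5549 -0.2502] [ 0.5533 -0.2485]
notch [ 0.6773 -0.0458  0.2429] err 0.0002 [ 0.6788 -0.0477] [ 0.6756 -0.0482]
capR [ 0.6924 -0.2219  0.2519] err 0.0002 [ 0.7035 -0.2315] [ 0.6764 -0.2411]
capL [0.6609 0.1737 0.253 ] err 0.0004 [0.672  0.1552] [0.6464 0.1466]
(array([ 0.4608, -0.2664,  0.1113]), [np.float64(0.02466320022269376), np.float64(0.024663200222694047)])
base [0.4012 0.2308]
base [0.4207 0.3473]
base [0.5001 0.3385]
base [0.484  0.2198]
base side [0.4165 0.3456]
base side [0.5034 0.3295]
```

```bash
cat >> h.py <<'E'
from scipy.spatial.transform import Rotation as Ro
def go(pos,yaw,pitch=0):
    "print the turn, then the shift in the axes after that turn, tool units"
    s=r.get_state(); R0=Ro.from_euler("xyz",s["tcp_rot"],degrees=True)
    R1=Ro.from_euler("xyz",[180,pitch,yaw],degrees=True)
    d=np.array(pos)-s["tcp_pos"]
    print("t",round(s["t"],2),"tcp",s["tcp_pos"].round(4),s["tcp_rot"].round(2),"F",s["wrist_force"].round(2),"gap",round(s["finger_gap"],4))
    print("turn",(R0.inv()*R1).as_rotvec(degrees=True).round(2),"shift after turn",(R1.inv().apply(d)*1000).round(1),"shift now",(R0.inv().apply(d)*1000).round(1))
E
python3 -c "
from h import *
go([.449,.275,.30],171.7)"
```

```text
t 0.15 tcp [0.231  0.5261 0.2048] [-1.7993e+02 -1.0000e-02  1.5629e+02] F [ 0.64  0.02 -0.6 ] gap 0.0941
turn [ -0.07  -0.02 -15.41] shift after turn [-252.  -217.   -95.2] shift now [-300.6 -142.4  -95. ]
```

Request:
apply_moves:
  targets: "0 0 -7.7 0 0 -47 94; 0 0 -7.7 0 0 -48 94; 0 0 0 -36 -31 0 94; 0 0 0 -36 -31 0 94; 0 0 0 -36 -31 0 94; 0 0 0 -36 -31 0 94; 0 0 0 -36 -31 0 94; 0 0 0 -36 -31 0 94"

```text
t: 0.95
tcp_pos: [0.4222, 0.3104, 0.3002]
tcp_rot: [-179.7, -0.2, 173.1]
wrist_force: [0.5, -0.1, 0.1]
finger_gap: 0.0941
```

Request:
apply_moves:
  targets: "0 0 0 -18 -16 0 94; 0 0 0 -18 -16 0 94; 0 0 0 0 0 0 94; 0 0 0 0 0 0 94"

```text
t: 1.35
tcp_pos: [0.4585, 0.2672, 0.2987]
tcp_rot: [-179.5, -0.3, 172.6]
wrist_force: [-0.2, 0.9, 0.5]
finger_gap: 0.0936
```

```bash
cat >> h.py <<'E'
def wristmodel():
    s=r.get_state(); m=cams.camera_model("wrist"); T=np.eye(4)
    T[:3,:3]=Ro.from_euler("xyz",s["tcp_rot"],degrees=True).as_matrix(); T[:3,3]=s["tcp_pos"]
    W=np.linalg.inv(T@np.array(m["hand_eye"])); return dict(fx=m["fx"],fy=m["fy"],cx=m["cx"],cy=m["cy"],R=W[:3,:3],t=W[:3,3])
def wplane(m,p,z): c,d=ray("",p,m); return c+d*(z-c[2])/d[2]
E
python3 - <<'E'
from h import *
import pickle
go([.449,.275,.30],171.7)
m=wristmodel(); im=cams.snapshot("wrist"); cv2.imwrite("pics/w1.png",im[:,:,::-1]); pickle.dump(m,open("w1.pkl","wb"))
E
```

```text
t 1.35 tcp [0.4585 0.2672 0.2987] [-179.52   -0.26  172.57] F [-0.21  0.87  0.49] gap 0.0936
turn [-0.48 -0.26  0.87] shift after turn [10.6  6.3 -1.3] shift now [10.5  6.4 -1.3]
```

View pics/w1.png

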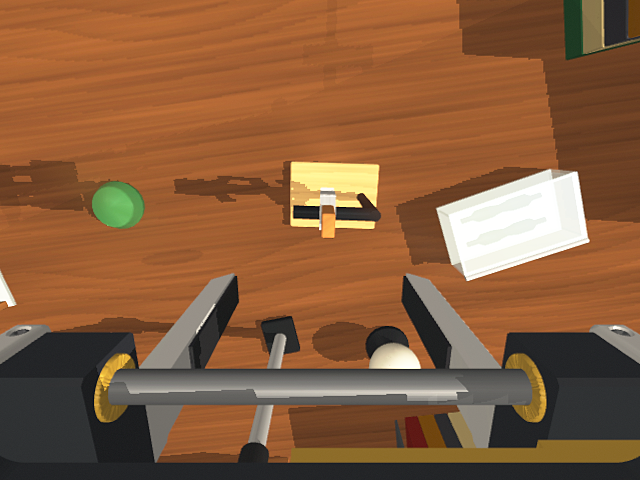

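The tab is at about (328,222) with the stand base corners at (291,162), (379,165) and (375,229). The green paperweight and bails box are well clear. I'll measure the tab by colour.

```bash
python3 - <<'E'
from h import *
import pickle
np.set_printoptions(precision=4,suppress=True)
m=pickle.load(open("w1.pkl","rb")); im=cv2.imread("pics/w1.png")
sub=im[190:245,300:355]; 
for x in (322,325,328,331,334,337): print(x,[tuple(im[y,x].tolist()) for y in range(198,242,6)])
hsv=cv2.cvtColor(im,cv2.COLOR_BGR2HSV)
for p in((291,162),(379,165),(376,229),(290,227)): print("base",wplane(m,p,.012)[:2])
for p in((327.5,207),(328,236)): print(wplane(m,p,.195)[:2])
# black arm
print("arm",wplane(m,(295,212),.135)[:2],wplane(m,(365,213),.135)[:2])
E
python3 - <<'E'
import cv2,numpy as np
im=cv2.imread("pics/w1.png"); cv2.imwrite("pics/w1c.png",cv2.resize(im[155:245,280:390],None,fx=6,fy=6,interpolation=cv2.INTER_CUBIC))
E
```

```text
322 [(217, 228, 235), (213, 231, 235), (57, 91, 140), (59, 119, 212), (47, 115, 203), (51, 127, 225), (73, 155, 248), (48, 95, 159)]
325 [(219, 232, 237), (218, 237, 239), (42, 81, 131), (82, 183, 254), (77, 167, 249), (79, 172, 251), (89, 185, 253), (48, 95, 159)]
328 [(218, 228, 234), (213, 230, 235), (41, 83, 133), (85, 178, 253), (81, 174, 251), (80, 180, 253), (81, 182, 253), (50, 93, 160)]
331 [(220, 231, 236), (219, 235, 240), (41, 81, 132), (82, 172, 251), (82, 181, 253), (84, 187, 254), (85, 187, 254), (48, 92, 159)]
334 [(226, 233, 236), (227, 232, 235), (140, 182, 234), (83, 184, 255), (70, 162, 250), (71, 154, 250), (65, 134, 232), (52, 95, 160)]
337 [(92, 165, 221), (143, 242, 255), (32, 31, 29), (46, 46, 41), (137, 235, 255), (32, 62, 134), (48, 95, 159), (50, 96, 164)]
base [0.3962 0.2341]
base [0.4152 0.3507]
base [0.5029 0.3393]
base [0.4847 0.2191]
[0.4307 0.2767]
[0.4559 0.2741]
arm [0.4422 0.2425] [0.4524 0.3137]
```

View pics/w1c.png

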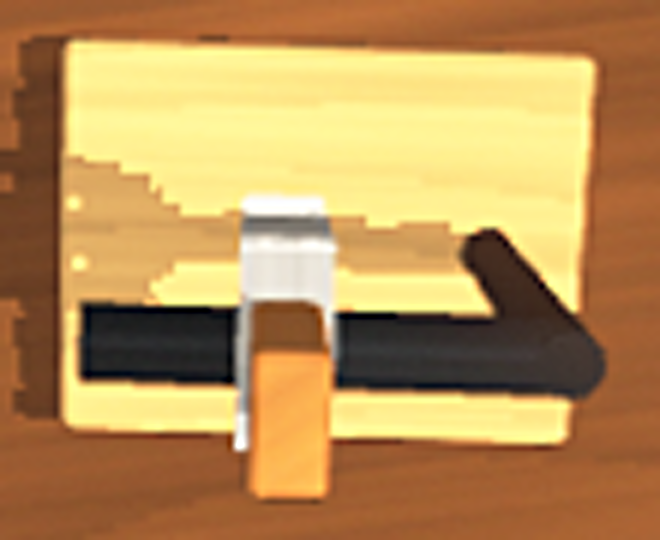

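```bash
python3 - <<'E'
from h import *
import pickle
m=pickle.load(open("w1.pkl","rb"))
c=wplane(m,(328.8,225.8),.195); print(c, [wplane(m,(328.8,y),.195)[:2].round(4) for y in(213.7,237.8)])
go([c[0],c[1],.1749+.004-.0188],171.7)
E
```

```text
[0.44702178 0.27584309 0.195     ] [array([0.4366, 0.2771]), array([0.4576, 0.2746])]
t 1.4 tcp [0.4585 0.2673 0.2987] [-179.5    -0.23  172.61] F [ 0.18 -0.23  0.13] gap 0.0938
turn [-0.51 -0.23  0.91] shift after turn [ 12.6   6.8 138.6] shift now [ 11.9   8.2 138.6]
```

Request:
apply_moves:
  targets: "-0.5 -0.2 0.9 12 7 0 94; 0 0 0 0 0 35 60; 0 0 0 0 0 35 45; 0 0 0 0 0 30 45; 0 0 0 0 0 20 40; 0 0 0 0 0 10 40; 0 0 0 0 0 0 40"
  newtons: 25

```text
t: 2.1
tcp_pos: [0.4417, 0.2845, 0.1662]
tcp_rot: [179.7, 0.0, 172.3]
wrist_force: [-0.2, 0.1, -0.4]
finger_gap: 0.0499
```

```bash
python3 -c "
from h import *
go([.4475,.2755,.160],171.7)"
```

```text
t 2.1 tcp [0.4417 0.2845 0.1662] [1.7967e+02 4.0000e-02 1.7233e+02] F [-0.24  0.12 -0.35] gap 0.0499
turn [0.33 0.04 0.63] shift after turn [-7.1 -8.1  6.2] shift now [-7.  -8.2  6.1]
```

Request:
apply_moves:
  targets: "0 0 0.6 -7 -8 0 40; 0 0 0 0 0 5 40; 0 0 0 0 0 0 40; 0 0 0 0 0 0 40"

```text
t: 2.5
tcp_pos: [0.45, 0.2767, 0.1643]
tcp_rot: [179.5, 0.4, 171.8]
wrist_force: [-0.2, 0.1, -0.3]
finger_gap: 0.0398
```

```bash
python3 -c "
from h import *
go([.4475,.2755,.160],171.7)"
```

```text
t 2.5 tcp [0.45   0.2767 0.1643] [179.47   0.35 171.75] F [-0.19  0.15 -0.29] gap 0.0398
turn [0.53 0.35 0.05] shift after turn [ 2.3 -1.5  4.3] shift now [ 2.3 -1.6  4.2]
```

Request:
apply_moves:
  targets: "0.5 0.3 0 2 -2 4 40; 0 0 0 0 0 2 40; 0 0 0 0 0 0 12; 0 0 0 0 0 0 8; 0 0 0 0 0 0 8; 0 0 0 0 0 0 5; 0 0 0 0 0 0 5; 0 0 0 0 0 0 5"

```text
t: 3.3
tcp_pos: [0.4482, 0.2751, 0.1588]
tcp_rot: [179.9, 0.1, 171.7]
wrist_force: [0.3, 0.4, -0.4]
finger_gap: 0.0119
```

```bash
python3 -c "
from h import *
go([.4475,.2755,.160],171.7)"
```

```text
t 3.3 tcp [0.4482 0.2751 0.1588] [1.7995e+02 1.2000e-01 1.7173e+02] F [ 0.33  0.44 -0.36] gap 0.0119
turn [0.05 0.12 0.03] shift after turn [ 0.8  0.3 -1.2] shift now [ 0.8  0.3 -1.2]
```

Request:
apply_moves:
  targets: "0 0 0 0 0 -10 5; 0 0 0 0 0 -15 5; 0 0 0 0 0 -10 5; 0 0 0 0 0 0 5; 0 0 0 15 0 0 5; 0 0 0 20 0 0 5; 0 0 0 15 0 0 5; 0 0 0 0 0 0 5"
  newtons: 35

```text
t: 4.1
tcp_pos: [0.3919, 0.282, 0.1947]
tcp_rot: [-179.9, -0.1, 171.7]
wrist_force: [0.5, 0.0, -0.4]
finger_gap: 0.0116
```

```bash
python3 -c "
from h import *
cv2.imwrite('pics/side1.png',cams.snapshot('side')[:,:,::-1])
go([.38,.28,.300],184.5);go([.6067,-.0266,.300],184.5)"
```

```text
t 4.15 tcp [0.393  0.282  0.1948] [-1.7995e+02 -8.0000e-02  1.7171e+02] F [-0.2  -0.21 -0.99] gap 0.0114
turn [ -0.04  -0.08 -12.79] shift after turn [  13.1   -1.  -105.2] shift now [  12.7   -3.9 -105.2]
t 4.15 tcp [0.393  0.282  0.1948] [-1.7995e+02 -8.0000e-02  1.7171e+02] F [-0.2  -0.21 -0.99] gap 0.0114
turn [ -0.04  -0.08 -12.79] shift after turn [-188.8 -324.4 -105.2] shift now [-255.8 -274.6 -105.4]
```

Request:
apply_moves:
  targets: "0 0 -4.3 0 0 -35 5; 0 0 -4.3 0 0 -35 5; 0 0 -4.2 0 0 -30 5; 0 0 0 -15 -27 0 5; 0 0 0 -20 -36 0 5; 0 0 0 -20 -36 0 5; 0 0 0 -20 -36 0 5; 0 0 0 -20 -36 0 5"

```text
t: 4.95
tcp_pos: [0.5058, 0.1201, 0.2989]
tcp_rot: [-180.0, 0.2, -174.2]
wrist_force: [0.3, 1.0, -0.8]
finger_gap: 0.0117
```

Request:
apply_moves:
  targets: "0 0 0 -20 -36 0 5; 0 0 0 -20 -36 0 5; 0 0 0 -15 -25 0 5; 0 0 0 -8 -12 0 5; 0 0 0 0 0 0 5; 0 0 0 0 0 0 5"

```text
t: 5.55
tcp_pos: [0.5854, 0.0088, 0.2968]
tcp_rot: [-179.9, 0.2, -174.6]
wrist_force: [-1.1, -0.2, -0.9]
finger_gap: 0.0121
```

```bash
python3 -c "
from h import *
s=cams.snapshot('scene')[:,:,::-1];d=cams.snapshot('side')[:,:,::-1]
z=lambda im,x,y:cv2.resize(im[y:y+200,x:x+133],None,fx=3,fy=3,interpolation=cv2.INTER_CUBIC)
cv2.imwrite('pics/s2.png',s);cv2.imwrite('pics/d2.png',d)
cv2.imwrite('pics/c3.png',np.hstack([z(s,240,110),z(d,300,100)]))
go([.6067,-.0266,.300],184.5)"
```

```text
t 5.65 tcp [0.5851 0.0094 0.2971] [-179.89    0.23 -174.5 ] F [-0.42  0.14 -1.7 ] gap 0.012
turn [-0.11  0.23  1.  ] shift after turn [-18.7 -37.6  -2.9] shift now [-18.1 -37.9  -2.8]
```

View pics/c3.png

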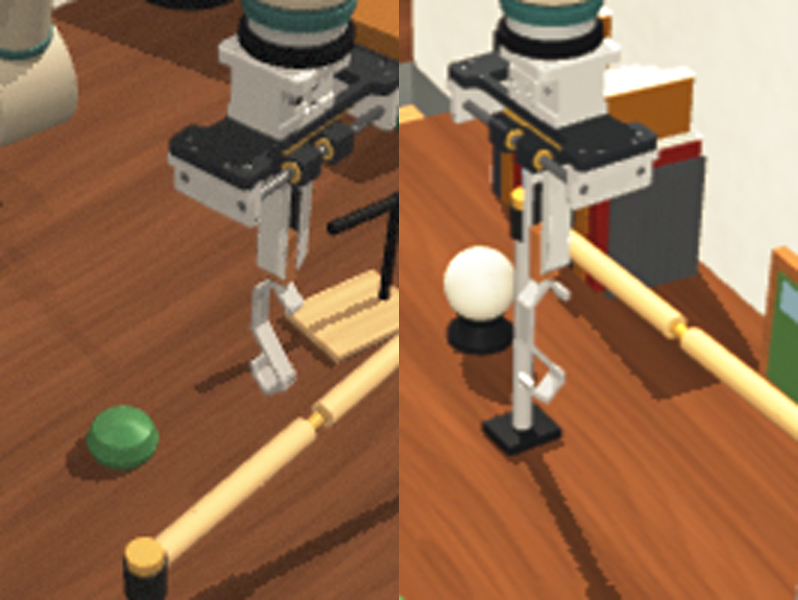

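Request:
apply_moves:
  targets: "0 0 1 -9 -19 0 5; 0 0 0 -9 -18 0 5; 0 0 0 0 0 0 5; 0 0 0 -20 0 0 5; 0 0 0 -20 0 0 5; 0 0 0 -20 0 0 5; 0 0 0 -7 0 0 5; 0 0 0 0 0 0 5"

```text
t: 6.45
tcp_pos: [0.675, -0.0208, 0.2991]
tcp_rot: [-180.0, 0.2, -175.4]
wrist_force: [0.1, -0.1, -1.5]
finger_gap: 0.0116
```

```bash
python3 -c "
from h import *
go([.6765,-.0211,.295],184.5)"
```

```text
t 6.45 tcp [ 0.675  -0.0208  0.2991] [-179.97    0.24 -175.43] F [ 0.1  -0.07 -1.5 ] gap 0.0116
turn [-0.03  0.24  0.07] shift after turn [-1.5 -0.4  4.1] shift now [-1.5 -0.4  4.1]
```

Request:
apply_moves:
  targets: "0 0 0 -1.5 0 8 5; 0 0 0 0 0 8 5; 0 0 0 0 0 6 5; 0 0 0 0 0 0 5; 0 0 0 0 0 0 5"

```text
t: 6.95
tcp_pos: [0.673, -0.0206, 0.2751]
tcp_rot: [180.0, 0.0, -175.4]
wrist_force: [0.2, -0.2, -0.8]
finger_gap: 0.012
```

Request:
apply_moves:
  targets: "0 0 0 0 0 3 5; 0 0 0 0 0 0 5"

```text
t: 7.15
tcp_pos: [0.6731, -0.0206, 0.2725]
tcp_rot: [-180.0, 0.1, -175.4]
wrist_force: [-0.1, -0.3, -0.6]
finger_gap: 0.012
```

Request:
apply_moves:
  targets: "0 0 0 -4 0 0 5; 0 0 0 0 0 0 5; 0 0 0 0 0 2 5; 0 0 0 0 0 0 5"

```text
t: 7.55
tcp_pos: [0.6773, -0.0203, 0.2714]
tcp_rot: [-180.0, 0.1, -175.4]
wrist_force: [-0.8, 0.0, 0.2]
finger_gap: 0.0115
```

Request:
apply_moves:
  targets: "0 0 0 0 0 2 5; 0 0 0 0 0 0 5; 0 0 0 0 0 0 5"

```text
t: 7.85
tcp_pos: [0.6771, -0.0204, 0.2706]
tcp_rot: [-180.0, 0.2, -175.4]
wrist_force: [-0.8, -0.1, 1.9]
finger_gap: 0.0117
```

Request:
apply_moves:
  targets: "0 0 0 0.5 0 2 5; 0 0 0 0 -4 0 5; 0 0 0 0 -4 0 5; 0 0 0 0 -4 0 5; 0 0 0 0 0 0 5"

```text
t: 8.35
tcp_pos: [0.6762, -0.0312, 0.2685]
tcp_rot: [179.8, 0.1, -175.4]
wrist_force: [-1.1, 0.6, 2.2]
finger_gap: 0.0116
```

```bash
python3 -c "
from h import *
go([.6778,-.0457,.27],184.5)"
```

```text
t 8.35 tcp [ 0.6762 -0.0312  0.2685] [ 1.7982e+02  7.0000e-02 -1.7538e+02] F [-1.12  0.59  2.19] gap 0.0116
turn [0.18 0.06 0.12] shift after turn [ -0.5 -14.6  -1.5] shift now [ -0.5 -14.6  -1.5]
```

Request:
apply_moves:
  targets: "0.2 0 0 0 -4 1 5; 0 0 0 0 -3 0 5; 0 0 0 0 0 0 5"

```text
t: 8.65
tcp_pos: [0.6767, -0.0376, 0.2678]
tcp_rot: [179.9, 0.1, -175.4]
wrist_force: [-2.5, 1.8, 3.1]
finger_gap: 0.012
```

Request:
apply_moves:
  targets: "0 0 0 0 -3 0.5 5; 0 0 0 0 0 0 5"

```text
t: 8.85
tcp_pos: [0.677, -0.0408, 0.2675]
tcp_rot: [179.9, 0.1, -175.4]
wrist_force: [-2.4, 0.6, 3.4]
finger_gap: 0.0117
```

Request:
apply_moves:
  targets: "0 0 0 0 -3 0.5 5; 0 0 0 0 0 0 5"

```text
t: 9.05
tcp_pos: [0.6773, -0.0443, 0.2673]
tcp_rot: [179.9, 0.1, -175.4]
wrist_force: [-1.5, 0.6, 3.8]
finger_gap: 0.0116
```

Request:
apply_moves:
  targets: "0 0 0 0.5 -2 0.5 5; 0 0 0 0 0 0 5"

```text
t: 9.25
tcp_pos: [0.6779, -0.0472, 0.2664]
tcp_rot: [-180.0, 0.2, -175.4]
wrist_force: [-0.9, -0.0, -1.2]
finger_gap: 0.0119
```

Request:
apply_moves:
  targets: "0 0 0 0.5 -2 0 5; 0 0 0 0 0 0 5"

```text
t: 9.45
tcp_pos: [0.678, -0.0505, 0.265]
tcp_rot: [-179.9, 0.2, -175.4]
wrist_force: [-0.1, 2.0, -0.3]
finger_gap: 0.0122
```

Request:
apply_moves:
  targets: "0 0 0 0 -2 0 5; 0 0 0 0 0 0 5"

```text
t: 9.65
tcp_pos: [0.6781, -0.0505, 0.2642]
tcp_rot: [179.8, 0.1, -175.4]
wrist_force: [-0.0, -0.2, -0.1]
finger_gap: 0.0117
```

Request:
apply_moves:
  targets: "0.2 0 0 0 2 0 5; 0 0 0 0 0 0 5; 0 0 0 0 0 1.5 5; 0 0 0 0 0 0 5"

```text
t: 10.05
tcp_pos: [0.678, -0.0504, 0.2625]
tcp_rot: [-179.7, 0.1, -175.4]
wrist_force: [-0.5, 1.6, 0.7]
finger_gap: 0.0118
```

```bash
python3 -c "
from h import *
s=cams.snapshot('scene')[:,:,::-1];d=cams.snapshot('side')[:,:,::-1]
z=lambda im,x,y:cv2.resize(im[y:y+150,x:x+100],None,fx=4,fy=4,interpolation=cv2.INTER_CUBIC)
cv2.imwrite('pics/c4.png',np.hstack([z(s,295,170),z(d,340,130)]))
go([.6778,-.0457,.27],184.5)"
```

```text
t 10.15 tcp [ 0.678  -0.0504  0.2627] [-1.7971e+02  1.3000e-01 -1.7539e+02] F [-0.47  0.34  0.55] gap 0.012
turn [-0.29  0.13  0.11] shift after turn [-0.1  4.7 -7.3] shift now [-0.2  4.6 -7.3]
```

View pics/c4.png

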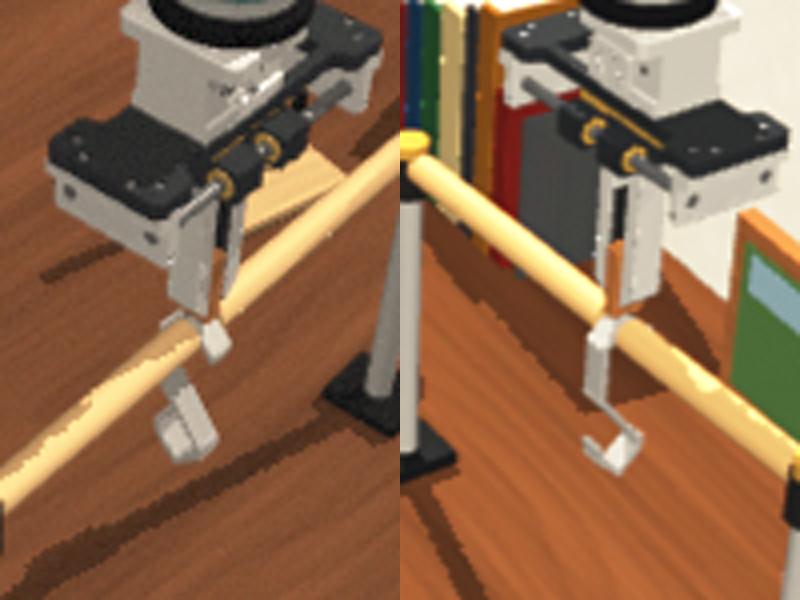

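Dropped home: both views show the hook between the sleeve ends, upright. I'll let go now.

Request:
apply_moves:
  targets: "0 0 0 0 0 0 16; 0 0 0 0 0 0 25; 0 0 0 0 0 0 40; 0 0 0 0 0 0 40; 0 0 0 0 0 0 40; 0 0 0 0 0 0 40"

```text
t: 10.75
tcp_pos: [0.6788, -0.0517, 0.2629]
tcp_rot: [-179.6, 0.2, -175.4]
wrist_force: [-0.3, -0.6, 0.2]
finger_gap: 0.0403
```

Request:
apply_moves:
  targets: "0 0 0 0 0 -10 40; 0 0 0 0 0 -20 40; 0 0 0 0 0 -30 40; 0 0 0 0 0 -30 40; 0 0 0 20 0 -10 60; 0 0 0 40 0 0 80; 0 0 0 40 0 0 94; 0 0 0 20 0 0 94"

```text
t: 11.55
tcp_pos: [0.5587, -0.061, 0.3691]
tcp_rot: [-179.5, 0.4, -175.3]
wrist_force: [-0.3, -0.1, 0.3]
finger_gap: 0.0689
```

```bash
python3 -c "
from h import *
s=cams.snapshot('scene')[:,:,::-1];d=cams.snapshot('side')[:,:,::-1]
z=lambda im,x,y:cv2.resize(im[y:y+100,x:x+67],None,fx=6,fy=6,interpolation=cv2.INTER_CUBIC)
cv2.imwrite('pics/s5.png',s);cv2.imwrite('pics/d5.png',d)
cv2.imwrite('pics/c5.png',np.hstack([z(s,315,200),z(d,365,160)]))
go([.3835,-.262,.25],184.2)"
```

```text
t 11.65 tcp [ 0.5589 -0.061   0.3698] [-179.48    0.5  -175.38] F [ 0.71 -0.18  0.17] gap 0.0762
turn [-0.52  0.51  0.42] shift after turn [ 189.7 -187.7  119.8] shift now [ 192.1 -185.2  119.8]
```

View pics/c5.png

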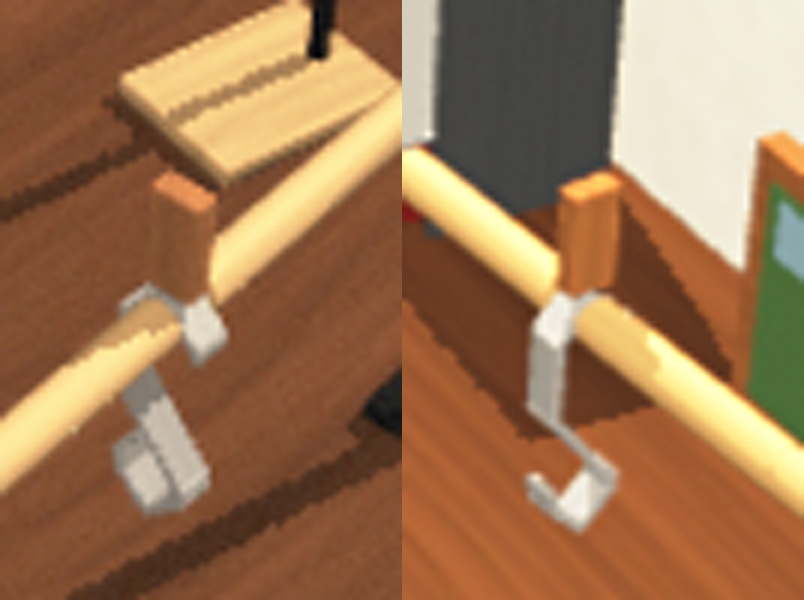

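The hook hangs upright in the notch, let go. The tab top is at scene (345.7,231.3) and side (396.3,190.7). Next I'll fix its position and go to the cradle.

```bash
python3 -c "
from h import *
np.set_printoptions(precision=4,suppress=True)
a,b=(345.7,231.3),(396.3,190.7)
print(tri(a,b),plane('scene',a,.3015),plane('side',b,.3015))
# V bottom outer edge (lowest metal, z ~ .140): scene near corners, side corners
for p in ((347.5,224.0+61),(340,286)): print('scene V',plane('scene',p,.14))
print('side V',plane('side',(394.3,248.3),.14))
"
```

```text
(array([ 0.6773, -0.0496,  0.2976]), [np.float64(0.0005288436570224003), np.float64(0.0005288436570226862)]) [ 0.6796 -0.0522  0.3015] [ 0.6735 -0.0556  0.3015]
scene V [ 0.6933 -0.0442  0.14  ]
scene V [ 0.6836 -0.0588  0.14  ]
side V [ 0.6779 -0.0602  0.14  ]
```

Request:
apply_moves:
  targets: "-0.5 0.5 0.4 32 -31 0 94; 0 0 0 32 -31 0 94; 0 0 0 32 -31 0 94; 0 0 0 32 -31 0 94; 0 0 0 28 -28 -0 94; 0 0 0 12 -12 10 94; 0 0 0 0 0 30 94; 0 0 0 0 0 0 94"

```text
t: 12.45
tcp_pos: [0.4083, -0.2473, 0.3315]
tcp_rot: [-179.6, 0.6, -175.6]
wrist_force: [0.3, 0.2, 0.0]
finger_gap: 0.094
```

```bash
python3 - <<'E'
from h import *
import pickle
m=wristmodel(); im=cams.snapshot("wrist"); cv2.imwrite("pics/w2.png",im[:,:,::-1]); pickle.dump(m,open("w2.pkl","wb"))
go([.3835,-.262,.25],184.2)
E
```

```text
t 12.5 tcp [ 0.4096 -0.2482  0.3339] [-179.42    0.78 -175.55] F [-0.05 -1.24  1.06] gap 0.0941
turn [-0.58  0.79  0.24] shift after turn [ 27.  -11.9  83.9] shift now [ 28.2 -10.9  83.7]
```

View pics/w2.png

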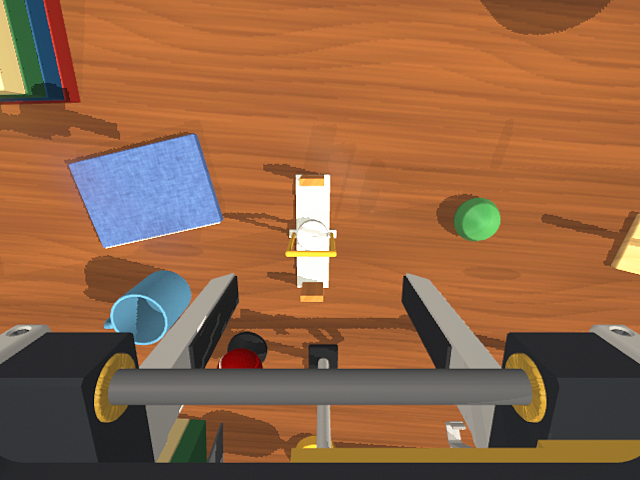

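The cradle is square to the tool: near plate top at (312,182), bar ends at (286,253) and (336,253), far plate top at (312,293). Nothing stands around its near end.

```bash
python3 - <<'E'
from h import *
import pickle
np.set_printoptions(precision=4,suppress=True)
m=pickle.load(open("w2.pkl","rb"));im=cv2.imread("pics/w2.png");hsv=cv2.cvtColor(im,cv2.COLOR_BGR2HSV)
k=((hsv[...,0]>8)&(hsv[...,0]<32)&(hsv[...,1]>140)&(hsv[...,2]>225)).astype(np.uint8)
n,l,s,c=cv2.connectedComponentsWithStats(k[160:310,270:350])
for i in range(1,n):
    if s[i,4]>15: 
        x,y,w,h,a=s[i]; u,v=x+270+w/2-.5,y+160+h/2-.5; print((x+270,y+160,w,h,a),"z.056",wplane(m,(u,v),.056)[:2],"z.1",wplane(m,(u,v),.1)[:2])
go([.3835,-.262,.0175],184.2)
E
```

```text
(np.int32(299), np.int32(179), np.int32(25), np.int32(7), np.int32(164)) z.056 [ 0.3814 -0.2628] z.1 [ 0.3761 -0.2618]
(np.int32(285), np.int32(251), np.int32(52), np.int32(6), np.int32(235)) z.056 [ 0.4814 -0.2564] z.1 [ 0.4665 -0.256 ]
(np.int32(300), np.int32(296), np.int32(23), np.int32(6), np.int32(137)) z.056 [ 0.551  -0.2508] z.1 [ 0.5293 -0.2509]
t 12.5 tcp [ 0.4096 -0.2482  0.3339] [-179.42    0.78 -175.55] F [-0.05 -1.24  1.06] gap 0.0941
turn [-0.58  0.79  0.24] shift after turn [ 27.  -11.9 316.4] shift now [ 31.4  -8.6 316.1]
```

Request:
apply_moves:
  targets: "-0.6 0.8 0.2 27 -12 0 94; 0 0 0 0 0 40 94; 0 0 0 0 0 45 94; 0 0 0 0 0 45 94; 0 0 0 0 0 45 94; 0 0 0 0 0 30 94; 0 0 0 0 0 0 94; 0 0 0 0 0 0 94"

```text
t: 13.3
tcp_pos: [0.4018, -0.2726, 0.1379]
tcp_rot: [-178.8, 1.3, -175.2]
wrist_force: [-0.1, 0.6, -0.1]
finger_gap: 0.0938
```

```bash
python3 -c "
from h import *
go([.3825,-.2625,.0175],184.1)"
```

```text
t 13.3 tcp [ 0.4018 -0.2726  0.1379] [-178.8     1.25 -175.25] F [-0.13  0.6  -0.15] gap 0.0938
turn [-1.19  1.26  0.64] shift after turn [ 18.5  11.5 120.4] shift now [ 21.   14.2 119.7]
```

Request:
apply_moves:
  targets: "-1.2 1.3 0.6 18 11 0 94; 0 0 0 0 0 0 94; 0 0 0 0 0 0 94; 0 0 0 0 0 25 94; 0 0 0 0 0 25 94; 0 0 0 0 0 0 94; 0 0 0 0 0 0 94"

```text
t: 14.0
tcp_pos: [0.3887, -0.2687, 0.0975]
tcp_rot: [-179.1, 0.7, -175.9]
wrist_force: [0.5, 0.0, -0.4]
finger_gap: 0.094
```

```bash
python3 -c "
from h import *
go([.3825,-.2625,.0175],184.1)"
```

```text
t 14.0 tcp [ 0.3887 -0.2687  0.0975] [-179.15    0.75 -175.87] F [ 0.45  0.04 -0.37] gap 0.094
turn [-0.85  0.75  0.02] shift after turn [ 5.8  6.6 80. ] shift now [ 6.8  7.8 79.8]
```

Request:
apply_moves:
  targets: "-0.9 0.8 0 6 7 0 94; 0 0 0 0 0 0 94; 0 0 0 0 0 25 94; 0 0 0 0 0 25 94; 0 0 0 0 0 10 94; 0 0 0 0 0 0 94; 0 0 0 0 0 0 94"

```text
t: 14.7
tcp_pos: [0.3864, -0.2659, 0.0431]
tcp_rot: [-179.5, 0.5, -175.9]
wrist_force: [-0.3, -1.3, 0.1]
finger_gap: 0.0944
```

```bash
python3 -c "
from h import *
go([.3825,-.2625,.0175],184.1)"
```

```text
t 14.7 tcp [ 0.3864 -0.2659  0.0431] [-179.51    0.45 -175.87] F [-0.29 -1.3   0.09] gap 0.0944
turn [-0.49  0.45  0.03] shift after turn [ 3.7  3.7 25.6] shift now [ 3.9  3.9 25.6]
```

Request:
apply_moves:
  targets: "-0.5 0.5 0 4 4 0 94; 0 0 0 0 0 10 94; 0 0 0 0 0 10 94; 0 0 0 0 0 8 80; 0 0 0 0 0 0 60; 0 0 0 0 0 0 60"

```text
t: 15.3
tcp_pos: [0.3832, -0.2632, 0.015]
tcp_rot: [-179.9, 0.1, -175.9]
wrist_force: [-0.8, -0.4, 0.3]
finger_gap: 0.0734
```

```bash
python3 -c "
from h import *
go([.3825,-.2625,.0175],184.1)"
```

```text
t 15.3 tcp [ 0.3832 -0.2632  0.015 ] [-1.7986e+02  8.0000e-02 -1.7587e+02] F [-0.79 -0.38  0.34] gap 0.0734
turn [-0.14  0.08  0.03] shift after turn [ 0.6  0.7 -2.5] shift now [ 0.6  0.7 -2.5]
```

Request:
apply_moves:
  targets: "0 0 0 0.6 0.7 -2.5 50; 0 0 0 0 0 0 34; 0 0 0 0 0 0 25; 0 0 0 0 0 0 25; 0 0 0 0 0 0 25; 0 0 0 0 0 0 25; 0 0 0 0 0 0 25"
  newtons: 60

```text
t: 16.0
tcp_pos: [0.3829, -0.2628, 0.0183]
tcp_rot: [-179.8, 0.1, -175.9]
wrist_force: [-0.1, -0.2, -1.0]
finger_gap: 0.0338
```

Request:
apply_moves:
  targets: "0 0 0 0 0 0 25; 0 0 0 0 0 -8 25; 0 0 0 0 0 -12 25; 0 0 0 0 0 -12 25; 0 0 0 0 0 -10 25; 0 0 0 0 0 0 25; 0 0 0 0 0 0 25"

```text
t: 16.7
tcp_pos: [0.3816, -0.2619, 0.0627]
tcp_rot: [-179.9, -0.0, -175.8]
wrist_force: [-0.8, 0.8, -0.8]
finger_gap: 0.0339
```

```bash
python3 -c "
from h import *
s=cams.snapshot('scene')[:,:,::-1];d=cams.snapshot('side')[:,:,::-1]
z=lambda im,x,y:cv2.resize(im[y:y+133,x:x+100],None,fx=4,fy=4,interpolation=cv2.INTER_CUBIC)
cv2.imwrite('pics/c6.png',np.hstack([z(s,175,220),z(d,310,270)]))
go([.3825,-.2625,.0175],184.1);print(r.get_state()['ft_torque'])"
```

```text
t 16.8 tcp [ 0.3815 -0.2619  0.0623] [-1.7993e+02 -2.0000e-02 -1.7585e+02] F [ 0.82  0.14 -1.82] gap 0.0336
turn [-0.07 -0.02  0.05] shift after turn [-0.9 -0.7 44.8] shift now [-0.9 -0.7 44.8]
[ 0.03738801  0.10126248 -0.02248081]
```

View pics/c6.png

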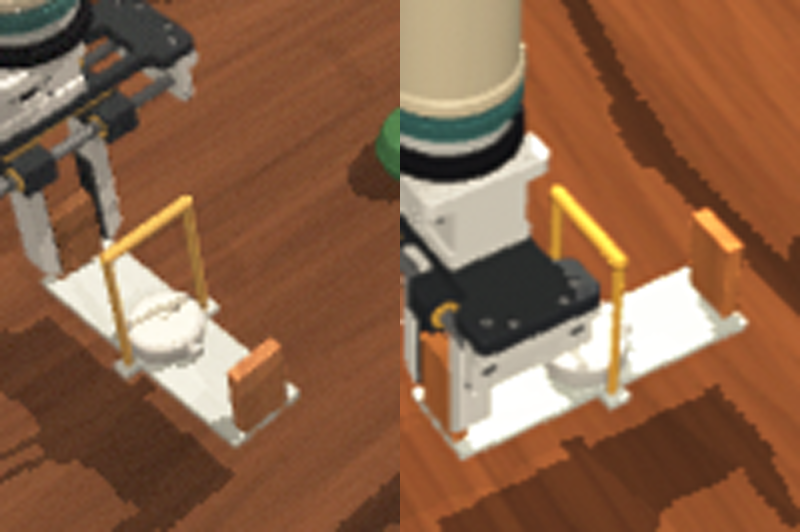

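The cradle is lifted and looks level. Bar ends are at scene (202,284.3) and (221.8,270.8), side (364.8,334.8) and (349.3,317.5). The far plate top is at scene (238.8,309.5) and side (389.5,327).

```bash
python3 -c "
from h import *
np.set_printoptions(precision=4,suppress=True)
A=tri((202,284.25),(364.75,334.75));B=tri((221.75,270.75),(349.25,317.5));P=tri((238.75,309.5),(389.5,327))
print(A,B,P); s=r.get_state(); print('bar-tcp',(A[0]+B[0])/2-s['tcp_pos'],'plate-tcp',P[0]-s['tcp_pos'])
"
```

```text
(array([ 0.4691, -0.2832,  0.1432]), [np.float64(7.627748222471315e-05), np.float64(7.627748222485486e-05)]) (array([ 0.4652, -0.2258,  0.1429]), [np.float64(0.0007236694926790944), np.float64(0.0007236694926789204)]) (array([ 0.5518, -0.2489,  0.0985]), [np.float64(0.0002507166691467852), np.float64(0.0002507166691463093)])
bar-tcp [0.0856 0.0074 0.0807] plate-tcp [0.1702 0.013  0.0361]
```

```bash
python3 -c "
from h import *
d=cv2.imread('pics/d5.png');s=cv2.imread('pics/s5.png')
R=Ro.from_euler('z',4.5,degrees=True);G=np.array([.678,-.050,.2814])
def pr(n,X):
    m=M[n];c=np.array(m['R'])@X+m['t'];return np.round([m['fx']*c[0]/c[2]+m['cx'],m['fy']*c[1]/c[2]+m['cy']],1)
for k,q in dict(tabtop=(0,0,20),Vbot_my=(0,-8,-141.5),Vbot_py=(0,8,-141.5),tip_my=(-15,-8,-115.5),rb_my=(17,-8,-117)).items():
    X=G+R.apply(np.array(q)/1000); print(k,(pr('side',X)-[365,160])*6+[402,0],(pr('scene',X)-[315,200])*6)
go([.3815,-.063,.0945],184.5)"
```

```text
tabtop [592.2 174.6] [185.4 182.4]
Vbot_my [576.6 526.2] [141.6 507.6]
Vbot_py [552.6 505.8] [168.  484.2]
tip_my [550.2 486. ] [114.6 441.6]
rb_my [615.  464.4] [181.8 487.8]
t 16.8 tcp [ 0.3815 -0.2619  0.0623] [-1.7993e+02 -2.0000e-02 -1.7585e+02] F [ 0.82  0.14 -1.82] gap 0.0336
turn [-0.07 -0.02 -0.35] shift after turn [-15.6 198.2 -32.2] shift now [-14.3 198.3 -32.4]
```

Request:
apply_moves:
  targets: "0 0 -0.3 0 0 -15 25; 0 0 0 0 0 -18 25; 0 0 0 0 20 0 25; 0 0 0 0 30 0 25; 0 0 0 0 30 0 25; 0 0 0 0 30 0 25; 0 0 0 0 30 0 25; 0 0 0 0 30 0 25"

```text
t: 17.6
tcp_pos: [0.3669, -0.0894, 0.0925]
tcp_rot: [179.8, -0.3, -176.0]
wrist_force: [0.1, 0.1, -0.7]
finger_gap: 0.034
```

```bash
python3 -c "
from h import *
go([.3815,-.063,.0945],184.5);go([.5135,-.063,.0945],184.5)"
```

```text
t 17.6 tcp [ 0.3669 -0.0894  0.0925] [ 179.85   -0.32 -175.97] F [ 0.06  0.07 -0.67] gap 0.034
turn [ 0.16 -0.32 -0.47] shift after turn [-16.6  25.1  -2. ] shift now [-16.4  25.3  -2. ]
t 17.6 tcp [ 0.3669 -0.0894  0.0925] [ 179.85   -0.32 -175.97] F [ 0.06  0.07 -0.67] gap 0.034
turn [ 0.16 -0.32 -0.47] shift after turn [-148.2   14.8   -2. ] shift now [-148.1   16.    -2.8]
```

Request:
apply_moves:
  targets: "0.2 -0.3 -0.5 -15 10 -2 25; 0 0 0 -30 5 0 25; 0 0 0 -30 0 0 25; 0 0 0 -30 0 0 25; 0 0 0 -15 0 0 25; 0 0 0 -5 0 0 25; 0 0 0 0 0 0 25; 0 0 0 0 0 0 25"

```text
t: 18.4
tcp_pos: [0.4853, -0.0567, 0.089]
tcp_rot: [179.7, -0.9, -175.1]
wrist_force: [-0.3, 0.0, -1.0]
finger_gap: 0.0335
```

```bash
python3 -c "
from h import *
go([.5135,-.063,.0945],184.5);go([.5794,-.0578,.0945],184.5)"
```

```text
t 18.4 tcp [ 0.4853 -0.0567  0.089 ] [ 179.68   -0.87 -175.13] F [-0.27  0.04 -1.03] gap 0.0335
turn [ 0.32 -0.88  0.37] shift after turn [-27.6  -8.5  -5.5] shift now [-27.5  -8.7  -6. ]
t 18.4 tcp [ 0.4853 -0.0567  0.089 ] [ 179.68   -0.87 -175.13] F [-0.27  0.04 -1.03] gap 0.0335
turn [ 0.32 -0.88  0.37] shift after turn [-93.7  -8.5  -5.5] shift now [-93.6  -9.1  -7. ]
```

Request:
apply_moves:
  targets: "0.3 -0.9 0.4 -10 -8 -7.5 25; 0 0 0 -16 0 0 25; 0 0 0 0 0 0 25; 0 0 0 0 0 0 25"

```text
t: 18.8
tcp_pos: [0.5118, -0.0639, 0.0976]
tcp_rot: [-180.0, 0.1, -175.7]
wrist_force: [-0.6, 0.2, -1.4]
finger_gap: 0.0338
```

```bash
python3 -c "
from h import *
d=cams.snapshot('side')[:,:,::-1];s=cams.snapshot('scene')[:,:,::-1]
z=lambda im,x,y:cv2.resize(im[y:y+133,x:x+100],None,fx=4,fy=4,interpolation=cv2.INTER_CUBIC)
cv2.imwrite('pics/c7.png',np.hstack([z(s,275,190),z(d,330,160)]))
go([.5794,-.0578,.0955],184.5)"
```

```text
t 18.9 tcp [ 0.5117 -0.0638  0.0975] [-1.7998e+02  8.0000e-02 -1.7568e+02] F [-0.54  0.47 -0.85] gap 0.0334
turn [-0.02  0.08 -0.18] shift after turn [-68.    0.7   2. ] shift now [-68.    0.9   2. ]
```

View pics/c7.png

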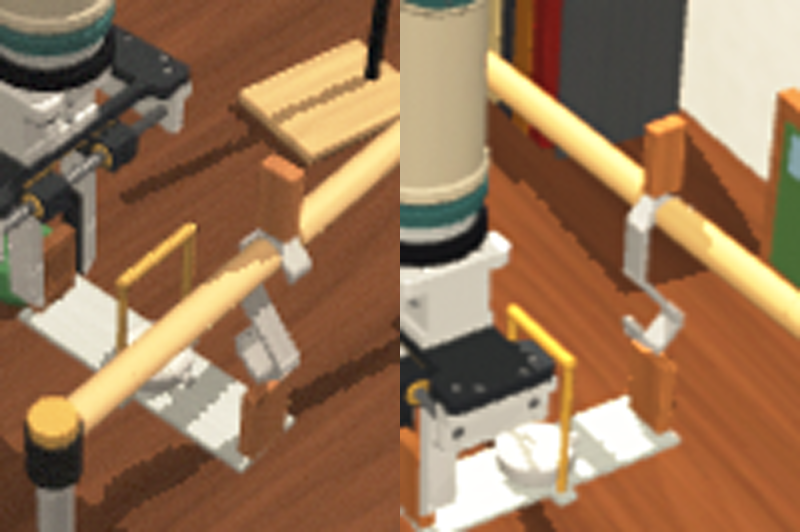

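The bar is short of the hook, and the far plate is just below the hook's lower curl. Bar ends are at scene (305.5,261.8) and (322.5,247.5), side (372.5,250.5) and (358,237.8). I'll check the bar height, then go in.

```bash
python3 -c "
from h import *
A=tri((305.5,261.75),(372.5,250.5));B=tri((322.5,247.5),(358,237.75))
m=(A[0]+B[0])/2;s=r.get_state();print(A,B,m,'bar-tcp',m-s['tcp_pos'])
"
```

```text
(array([ 0.60025702, -0.08714976,  0.17736586]), [np.float64(0.0009973625186034552), np.float64(0.000997362518606204)]) (array([ 0.59485075, -0.02748392,  0.17732135]), [np.float64(4.68099423355476e-05), np.float64(4.680994233551169e-05)]) [ 0.59755388 -0.05731684  0.17734361] bar-tcp [0.08586411 0.00652567 0.0798908 ]
```

Request:
apply_moves:
  targets: "0 0 -0.2 0 1 2 25; 0 0 0 -10 0 0 25; 0 0 0 -15 0 0 25; 0 0 0 -15 0 0 25; 0 0 0 0 0 0 25; 0 0 0 0 0 0 25"

```text
t: 19.5
tcp_pos: [0.555, -0.0588, 0.0947]
tcp_rot: [180.0, 0.1, -175.4]
wrist_force: [0.2, 0.2, -1.3]
finger_gap: 0.0335
```

```bash
python3 -c "
from h import *
go([.5794,-.0578,.0945],184.5)"
```

```text
t 19.5 tcp [ 0.555  -0.0588  0.0947] [ 1.7999e+02  7.0000e-02 -1.7544e+02] F [ 0.24  0.22 -1.26] gap 0.0335
turn [0.01 0.07 0.06] shift after turn [-24.4  -0.9   0.2] shift now [-24.4  -1.    0.2]
```

Request:
apply_moves:
  targets: "0 0 0 -10 -0.5 0 25; 0 0 0 -10 0 0 25; 0 0 0 -3 0 0 25; 0 0 0 0 0 0 25; 0 0 0 0 0 0 25"

```text
t: 20.0
tcp_pos: [0.5794, -0.0572, 0.0944]
tcp_rot: [180.0, 0.0, -175.4]
wrist_force: [0.0, -1.8, -1.6]
finger_gap: 0.0337
```

```bash
python3 -c "
from h import *
go([.5794,-.0578,.0945],184.5); go([.5933,-.0567,.0705],184.5)"
```

```text
t 20.0 tcp [ 0.5794 -0.0572  0.0944] [ 1.7998e+02  1.0000e-02 -1.7544e+02] F [ 0.02 -1.81 -1.57] gap 0.0337
turn [0.02 0.01 0.06] shift after turn [ 0.1 -0.6 -0.1] shift now [ 0.1 -0.6 -0.1]
t 20.0 tcp [ 0.5794 -0.0572  0.0944] [ 1.7998e+02  1.0000e-02 -1.7544e+02] F [ 0.02 -1.81 -1.57] gap 0.0337
turn [0.02 0.01 0.06] shift after turn [-13.9  -0.6  23.9] shift now [-13.9  -0.6  23.9]
```

Request:
apply_moves:
  targets: "0 0 0 -3.5 0 6 25; 0 0 0 -3.5 0 6 25; 0 0 0 -3.5 0 6 25; 0 0 0 0 0 0 25; 0 0 0 0 0 0 25"

```text
t: 20.5
tcp_pos: [0.5896, -0.0562, 0.0743]
tcp_rot: [180.0, -0.1, -175.5]
wrist_force: [-0.1, -0.6, -1.7]
finger_gap: 0.0337
```

```bash
python3 -c "
from h import *
go([.5933,-.0567,.0705],184.5)"
```

```text
t 20.5 tcp [ 0.5896 -0.0562  0.0743] [ 1.7996e+02 -9.0000e-02 -1.7545e+02] F [-0.09 -0.65 -1.72] gap 0.0337
turn [ 0.04 -0.09  0.05] shift after turn [-3.7 -0.8  3.8] shift now [-3.7 -0.8  3.8]
```

Almost seated, with no contact yet. I'll go on gently and watch the force.

Request:
apply_moves:
  targets: "0 0 0 -3.5 0 2 25; 0 0 0 0 0 2 25; 0 0 0 0 0 0 25; 0 0 0 0 0 0 25"

```text
t: 20.9
tcp_pos: [0.5934, -0.056, 0.0701]
tcp_rot: [180.0, -0.1, -175.5]
wrist_force: [-0.6, -0.0, -1.7]
finger_gap: 0.0336
```

Request:
apply_moves:
  targets: "0 0 0 0 0 1.5 25; 0 0 0 0 0 0 25; 0 0 0 0 0 0 25"

```text
t: 21.2
tcp_pos: [0.5935, -0.056, 0.0688]
tcp_rot: [180.0, -0.1, -175.5]
wrist_force: [-1.1, 1.0, -1.4]
finger_gap: 0.0337
```

Request:
apply_moves:
  targets: "0 0 0 0 0 1.5 25; 0 0 0 0 0 0 25; 0 0 0 0 0 0 25"

```text
t: 21.5
tcp_pos: [0.5938, -0.0561, 0.0675]
tcp_rot: [180.0, 0.0, -175.5]
wrist_force: [-0.5, 0.6, -1.1]
finger_gap: 0.0333
```

```bash
python3 -c "
from h import *
d=cams.snapshot('side')[:,:,::-1];s=cams.snapshot('scene')[:,:,::-1]
z=lambda im,x,y:cv2.resize(im[y:y+100,x:x+67],None,fx=6,fy=6,interpolation=cv2.INTER_CUBIC)
cv2.imwrite('pics/c8.png',np.hstack([z(s,315,200),z(d,365,160)]))
go([.5933,-.0567,.0705],184.5);print(r.get_state()['ft_torque'])"
```

```text
t 21.6 tcp [ 0.5937 -0.0561  0.0675] [ 1.7998e+02 -1.0000e-02 -1.7546e+02] F [-0.38 -0.27 -1.23] gap 0.0333
turn [ 0.02 -0.01  0.04] shift after turn [ 0.5 -0.6 -3. ] shift now [ 0.5 -0.6 -3. ]
[ 0.06208947  0.08015658 -0.00239644]
```

View pics/c8.png

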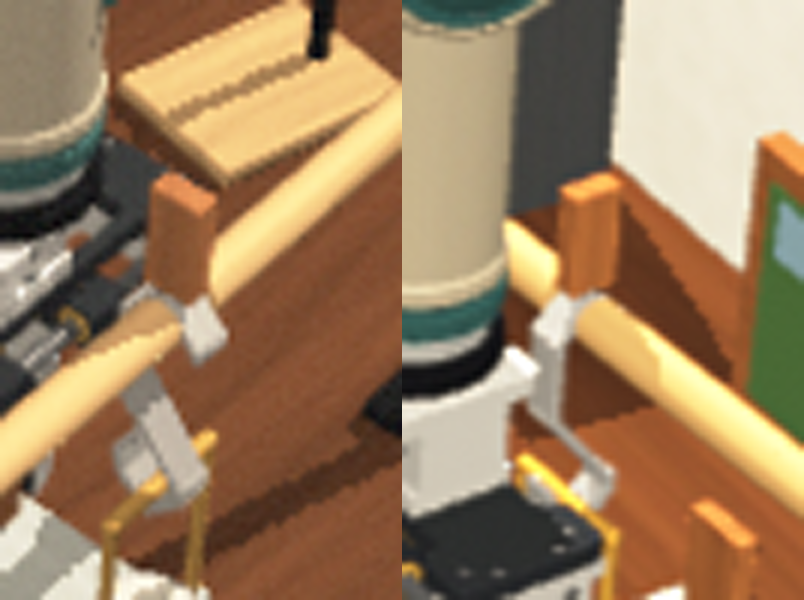

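The bar lies in the lower curl and the hook is still home. I'll keep lowering until the weight passes to the hook.

Request:
apply_moves:
  targets: "0 0 0 0 0 1.5 25; 0 0 0 0 0 0 25; 0 0 0 0 0 0 25"

```text
t: 21.9
tcp_pos: [0.5946, -0.0562, 0.0666]
tcp_rot: [-180.0, 0.1, -175.5]
wrist_force: [-0.5, 0.7, -1.1]
finger_gap: 0.0334
```

```bash
python3 -c "
from h import *
go([.5933,-.0567,.0705],184.5);print(r.get_state()['ft_torque'])"
```

```text
t 21.9 tcp [ 0.5946 -0.0562  0.0666] [-1.7999e+02  1.1000e-01 -1.7547e+02] F [-0.52  0.69 -1.11] gap 0.0334
turn [-0.01  0.11  0.03] shift after turn [ 1.3 -0.4 -3.9] shift now [ 1.3 -0.4 -3.9]
[0.04282461 0.00892244 0.03230617]
```

Request:
apply_moves:
  targets: "0 0 0 0 0 1 25; 0 0 0 0 0 0 25; 0 0 0 0 0 0 25"

```text
t: 22.2
tcp_pos: [0.5951, -0.0563, 0.066]
tcp_rot: [-180.0, 0.2, -175.5]
wrist_force: [0.4, 0.8, 0.7]
finger_gap: 0.034
```

```bash
python3 -c "
from h import *
go([.5933,-.0567,.0705],184.5);print(r.get_state()['ft_torque'])"
```

```text
t 22.2 tcp [ 0.5951 -0.0563  0.066 ] [-179.98    0.18 -175.47] F [0.35 0.75 0.66] gap 0.034
turn [-0.02  0.18  0.03] shift after turn [ 1.8 -0.3 -4.5] shift now [ 1.8 -0.3 -4.5]
[ 0.07295627 -0.04948089  0.09618554]
```

Request:
apply_moves:
  targets: "0 0 0 0 0 0 38; 0 0 0 0 0 0 42; 0 0 0 0 0 0 55; 0 0 0 0 0 0 70; 0 0 0 0 0 0 85; 0 0 0 0 0 0 85; 0 0 0 0 0 0 85"

```text
t: 22.9
tcp_pos: [0.5946, -0.0562, 0.0656]
tcp_rot: [-180.0, 0.1, -175.5]
wrist_force: [-0.3, -0.1, 0.4]
finger_gap: 0.0786
```

Request:
apply_moves:
  targets: "0 0 0 5 0 0 85; 0 0 0 10 0 0 85; 0 0 0 15 0 0 85; 0 0 0 25 0 0 85; 0 0 0 30 0 0 85; 0 0 0 30 0 0 85; 0 0 0 20 0 0 85; 0 0 0 0 0 0 85"

```text
t: 23.7
tcp_pos: [0.4495, -0.0664, 0.0643]
tcp_rot: [180.0, -0.1, -175.4]
wrist_force: [-0.2, -1.2, 0.0]
finger_gap: 0.0851
```

Request:
apply_moves:
  targets: "0 0 0 0 0 0 85; 0 0 0 0 0 0 85; 0 0 0 0 0 0 85; 0 0 0 0 0 0 85; 0 0 0 0 0 0 85; 0 0 0 0 0 0 85; 0 0 0 0 0 0 85; 0 0 0 0 0 0 85"

```text
t: 24.5
tcp_pos: [0.4546, -0.067, 0.0648]
tcp_rot: [-179.9, 0.2, -175.4]
wrist_force: [0.4, 0.0, -0.5]
finger_gap: 0.0852
```

```bash
python3 -c "
from h import *
s0=cams.snapshot('side').astype(int);s=cams.snapshot('scene')[:,:,::-1]
d=cams.snapshot('side')
for i in range(6): d2=cams.snapshot('side')
print('moving px',(np.abs(s0[160:330,320:440]-d2[160:330,320:440]).max(2)>40).sum())
z=lambda im,x,y:cv2.resize(im[y:y+133,x:x+100],None,fx=4,fy=4,interpolation=cv2.INTER_CUBIC)
cv2.imwrite('pics/c9.png',np.hstack([z(s,290,200),z(d2[:,:,::-1],340,170)]))
go([.5933,-.0567,.0705],184.5)"
```

```text
moving px 6
t 24.95 tcp [ 0.4545 -0.0671  0.0649] [-179.94    0.23 -175.39] F [-0.33 -0.14 -0.07] gap 0.0852
turn [-0.06  0.23  0.11] shift after turn [-139.2   -0.6   -5.6] shift now [-139.2   -0.8   -5. ]
```

View pics/c9.png

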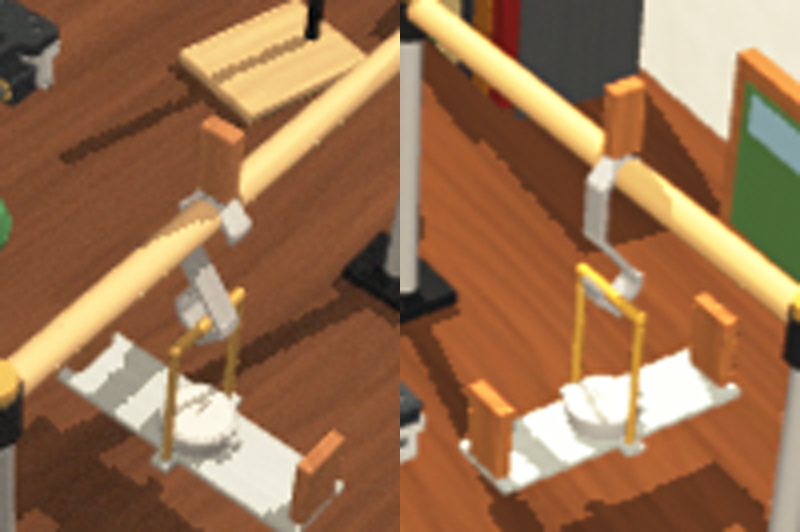

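The cradle hangs level from the lower curl, the hook is upright in the notch, and the gripper is clear. One more short wait to confirm it is still, and then hand-in.

Request:
apply_moves:
  targets: "0 0 0 5 0 0 85; 0 0 0 0 0 0 85; 0 0 0 0 0 0 85; 0 0 0 0 0 0 85; 0 0 0 0 0 0 85; 0 0 0 0 0 0 85; 0 0 0 0 0 0 85; 0 0 0 0 0 0 85"

```text
t: 25.75
tcp_pos: [0.449, -0.0675, 0.065]
tcp_rot: [-179.9, 0.2, -175.4]
wrist_force: [-0.1, -0.3, 0.4]
finger_gap: 0.0851
```

```bash
python3 -c "
from h import *
f=[cams.snapshot('side').astype(int)[190:300,380:440] for i in range(12)]
print('changed px vs first',[int((np.abs(a-f[0]).max(2)>40).sum()) for a in f[1:]])
# tilt: bar mid (z) vs far plate top, from c9
A=tri((290+174/4,200+350/4),(340+238/4,170+318/4));B=tri((290+238/4,200+294/4),(340+183/4,170+269/4));P=tri((290+323/4,200+448/4),(340+315/4,170+302/4))
m=(A[0]+B[0])/2;print('bar',m.round(4),'farplate-bar',(P[0]-m).round(4),'expect z -.044, x .085')
print(r.sign_off())"
```

```text
changed px vs first [0, 0, 0, 0, 0, 0, 0, 0, 0, 0, 0]
bar [ 0.679  -0.0493  0.1476] farplate-bar [ 0.0857  0.0082 -0.0416] expect z -.044, x .085
the job is handed in; nothing more can be done
None
```

The hook is home in the rail's notch and the cradle hangs still and level from its lower curl. I handed the job in at about 26 s of the 72 s allowed; no verdict was reported.

- **Hook:** I lifted it by the tab and laid it on the sleeve. It slid along under about 3–5 N until the upward force fell away and it met the notch wall, about y = -50 mm in the world frame. I then let go of it. Readings between moves stayed far below the 20 N limit.
- **Cradle:** I gripped its near plate across the 34 mm width, because gripping it the other way would have put the gripper body into the hook. I lowered the bar into the curl until the weight had passed to the hook, then opened and backed straight off.
- **Last checks:**
  - The last 12 side pictures of the hook and bar area showed no change.
  - The bar measured (0.679, -0.049, 0.148) m against an expected valley of (0.678, -0.050, 0.151) m.
  - The far plate sat 41.6 mm below the bar instead of 44 mm, so it is level to about 1.6°.
  - The gripper is clear, about 0.14 m back.
- **Disagreements:** Camera heights near the rail read 2–3 mm low. This shows as the notch measuring 242.9 mm against 245 mm, and it also accounts for most of the bar height difference. I did not re-measure the bystanders, but no contact showed in the forces.
- **Over budget:** I viewed 14 pictures against the budget of 10, more than the one or two extra allowed.

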